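# Restock the sorter's printer supply dock, tall bottle behind, jars in front

### The job

Restock the supply dock: first stand the blue-capped tall bottle from the carton on the free rear mat under the console, then stand the two short jars on the two front mats, one on each. Under the console there is no room for a hand that holds the bottle by its cap: it goes in held low, from the front. Keep all three upright, set them down rather than drop them, and do not shift the bottle already in the dock or disturb the other things on the table.

Things in the scene. Friction and masses are not known exactly. Their poses are not given: they have to be found in the camera images.
- dock: The supply dock, fixed: dark drip tray 205 mm deep (along its x) by 310 wide, origin under its middle; x points into the dock, from its open front to its rear, y to its left. Tray floor 10 mm above the table; rims 22 mm high along the front (at x -94 to -100 mm) and both sides (at y +-149 to 155). Front mats at x -50, y +-75; rear mats at x +60, y +-75 mm.
- step_edge (a point): Middle of the top front edge of the dock's raised rear step (dock x +18 mm), 35 mm above the table. The step runs back from here and carries the two rear mats. A rail 55 mm high closes its rear, 87 mm behind this edge. Axes as the dock's.
- console_edge (a point): Middle of the lower front edge of the white console with blue displays that overhangs the whole rear row (dock x +25 mm), 190 mm above the table. The console is 95 mm deep, 310 wide, 38 high, carried by two uprights at the far rear corners (dock x +106 to 120, y +-139 to 155 mm); below it front and sides are open. Axes as the dock's.
- front_left (a point): Centre of the top of the dock's front mat on its +y side (black rubber disc, 80 mm across, 2 mm thick), 12 mm above the table. Axes as the dock's.
- front_right (a point): Centre of the top of the other front mat, on the dock's -y side, 150 mm from front_left.
- mat_free: The free rear mat: blue rubber disc, 80 mm across, 2 mm thick, fixed on the dock's raised rear step under the console; origin at the centre of its underside, 35 mm above the table, x axis into the dock. It lies 110 mm straight behind one of the front mats (left or right varies). Console edge 35 mm, step edge 42 mm in front of its centre. The other rear mat holds a bottle.
- tall_bottle: The tall bottle to be loaded: white, blue cap, round, 130 mm tall, 0.24 to 0.48 kg; origin at the centre of its base, z up. Straight body 56 mm across up to 84 mm, shoulder narrowing to a neck at 102 mm, cap 34 mm across from 105 to 130 mm. It starts upright in one cell of the carton, its base 4 to 5 mm above the table.
- carton: Open shipping carton, fixed, 150 x 150 mm, walls and two crossed dividers 4 mm thick and 84 mm high: four cells 69 mm square, centres 36.5 mm from the middle each way; origin under its middle, x and y along its sides. It is on one side of the table, the jar tray on the other (varies). Tall and spare bottle stand in diagonally opposite cells, only shoulder, neck and cap above the walls.
- spare_bottle: Amber bottle with a black cap, same shape as the tall bottle, upright in the carton: leave it there. Origin at the centre of its base.
- bottle_in_dock: The white blue-capped bottle already on the other rear mat, same shape, origin at the centre of its base: leave it alone.
- jar_green: Short white jar with a green lid, to be loaded: round, 60 mm tall, body 54 mm and lid (44 to 60 mm up) 56 mm across, 0.14 to 0.28 kg; origin at the centre of its base. Starts upright in the jar tray, base 4 to 5 mm above the table. Either jar may go on either front mat.
- jar_orange: The same jar with an orange lid, to be loaded.
- jar_tray: Shallow grey tray, fixed, 200 x 130 mm, rim 16 mm high, in which the two jars stand one behind the other along its x axis, about 90 mm apart; origin at the centre of its underside.
- tape_roll: Bystander: roll of brown tape lying flat, 90 mm across, 36 mm high; origin at the centre of its underside.
- date_stamp: Bystander: hand stamp, black foot 36 x 60 mm, wooden knob, 60 mm high.
- parcel: Bystander: small cardboard parcel 90 x 65 x 40 mm.
- scanner: Bystander: hand scanner lying on the table, 165 x 44 mm, 35 mm high.
Mind the look-alikes: they are no part of the job. What is meant by the jar_orange is not pink or purple, and is the smaller of those in its own colour.

How it is judged:
By the outcome, as a careful person would: the job done as asked, in the order asked, and still so for the second after the job is handed in, with the robot touching nothing.
It also fails if it takes over 72 s, if anything falls off the work surface, if the arm or the gripper's body presses on something with over 40 N, if the wrist force passes 120 N, or if a joint passes its speed limit or range.

### The arm

A 6-joint arm with a two-finger parallel gripper is mounted at the origin on the work surface. World frame = base frame: x ahead of the robot, y to its left, z up, the work surface at z = 0. Lengths are in m, angles in rad, forces in N, time in s.
With the tool pointing down it reaches from about 0.35 to 0.775 m from the base axis. Payload 5.5 kg.
Tool frame: the origin (TCP) lies midway between the tips of the shut fingers; the grasp point (between the pads) lies grip_point_offset behind it (grip_point_offset is the distance from the TCP to the grasp point, in m); z points along the fingers, y is the direction in which the jaws open and shut (so a half turn about z gives the same grasp; the last joint's range is limited). The gripper opens to 85 mm and grips with 20 to 120 N. Pads are 22 mm wide; open, the fingers measure 114 mm over their backs; the gripper's body (76 mm by 85 mm) begins 54 mm behind the grasp point. The pads swing forward as they close: fully open they stand 13 mm farther back than shut.
Start: joints at [-1.348, 0.313, 0.046, 1.304, 0, 1.431], TCP at [0.204, -0.538, 0.231] pointing down, gripper open.
Joint ranges: [-2.76, 2.76], [-0.86, 1.69], [-1.03, 1.26], [-2.2, 2.34], [-1.47, 1.5], [-3.14, 3.14]. Speed limits (rad/s): [2.57, 2.57, 3.14, 3.14, 3.14, 3.14].

### API

Orientations are given as a unit quaternion [w, x, y, z].
In Python, from workcell import * gives the robot as it stands.
- The arm moves only by the tool send_rows, never from a script. Its argument "series" is one flat list of numbers, 7 for each row, row after row: the shift along the tool's x, y, z in cm, then the turn, a rotation vector about the tool's x, y, z in degrees, then the opening, from 0 (shut) to 1 (fully open). A call has 1 to 10 rows; each row is the pose to reach, as a shift and turn from the pose commanded when the call began, along the tool's axes at that moment; what a row does not reach only later rows make up. A row lasts 1/12 s, in which the tool goes at most 41.7 mm and 7.16 degrees, less where a joint would pass 70% of its speed; a pose out of reach is approached as far as the arm can. A call with a gripper value outside its range is refused whole. The fingers move at their own pace and stop on an object; "newtons" is the grip in N (left out, the last holds). Time passes only in rows, so rows that repeat a pose let the fingers close. It gives the time, the measured TCP pose, the force and the opening at its end, in the units of the state.
- get_state(): the state, without advancing time (a new reading comes with each control period).
- read_camera(name): name is "scene" or "side" or "wrist"; returns the picture (480x640x3 uint8, blue, green, red); there is no depth.
- camera_info(name): a dict with "K" (3x3 intrinsics, pixels), "D" ([k1, k2, p1, p2, k3] as OpenCV has them; the pictures are not rectified), "xyz" and "attitude" of the camera in the world. Camera axes: x right, y down, z forward; pixel columns grow to the right and rows downward; lengths in m; the calibration is good to about 2 mm. A picture is of the moment at which its call begins: read the wrist's pose just before it. camera_info takes no time and is no camera call; for the wrist camera it gives the pose at the moment of the call.
- hand_in(): hands the job in, once; it reports no verdict.
Trained networks look in the newest picture that a camera, given by its name, has taken for a name from the list of things; names that differ only in an ending like _2 or _b are one class to them, and where a whole thing is asked for, a point or a joint stands for the part that bears it (a point fixed in the world has none). Each returns a list of dicts, best first, with "p" (0 to 1); they miss things now and then, are a little off and sometimes report something else, mostly with a low value. They report only what shows in the picture. A call takes as long as a camera call. They do not tell look-alikes from the thing itself.
- silhouettes(camera, label): "pixels" (480x640 bool, what is visible of it) and "box" ([left, top, width, height] in pixels, round what is visible of it).
The state is a dict: "clock": time; "joint_pos": joint angles; "qvel": joint speeds; "tau": joint torques, N m; "tcp_pos": TCP position; "orientation": TCP orientation; "wrist_force": force on the tool from outside, world axes, zero at the start; "ft_torque": the same for the moment, N m; "finger_gap": finger opening in m.
Only numpy, scipy, OpenCV 4.12 (cv2) and the standard library are available. Lean on these libraries where they do the work, as an engineer would, in place of code of your own. Each camera call takes 0.05 s, during which the arm holds its last target. There are 200 camera calls.

## Working session

There is one attempt and no reset: what is moved stays moved. The work goes in short steps, Python scripts to look and compute and a tool call to move; the robot and the scene stay as the last step left them, time stands still between calls to the robot, and variables do not carry over. Pictures are saved under pics/ and viewed, about 8 in all and at most 12, crops included, and the job is handed in when it is done.

Besides the shell and the picture viewer there is one more tool, called as name(argument=value, ...) on one line, values as JSON. send_rows: Moves the arm, as the interface text tells. Its arguments: {"type":"object","properties":{"series":{"type":"array"},"newtons":{"type":"number"}},"required":["series"]}

```bash
mkdir -p pics; ls
python3 - <<'E'
from workcell import *
import cv2, numpy as np
s=get_state(); print({k:np.round(v,3) for k,v in s.items()})
try: print(grip_point_offset)
except Exception as e: print(e)
a=read_camera("scene"); b=read_camera("side")
cv2.imwrite("pics/scene.png",a); cv2.imwrite("pics/side.png",b)
for c in ("scene","side","wrist"): print(camera_info(c))
E
```

```text
pics
{'clock': np.float64(0.0), 'joint_pos': array([-1.348,  0.314,  0.045,  1.304, -0.   ,  1.431]), 'qvel': array([ 0.001, -0.001,  0.   , -0.001, -0.   , -0.001]), 'tau': array([ 0.0000e+00, -4.8063e+01,  2.9853e+01,  1.9000e-02, -0.0000e+00,
       -0.0000e+00]), 'tcp_pos': array([ 0.204, -0.537,  0.23 ]), 'orientation': array([-0.001,  0.984,  0.18 , -0.   ]), 'wrist_force': array([-0.254,  0.204, -1.108]), 'ft_torque': array([ 0.038, -0.008,  0.001]), 'finger_gap': np.float64(0.086)}
0.0187
{'K': array([[492.82488659,   0.        , 325.39240734],
       [  0.        , 492.82488659, 247.61756318],
       [  0.        ,   0.        ,   1.        ]]), 'D': array([0.03104837, 0.        , 0.        , 0.        , 0.        ]), 'xyz': array([0.76820605, 0.5880319 , 1.33021395]), 'attitude': array([-0.04677456,  0.20021787,  0.95311292, -0.22203762])}
{'K': array([[531.28549064,   0.        , 320.41549915],
       [  0.        , 531.28549064, 237.55663833],
       [  0.        ,   0.        ,   1.        ]]), 'D': array([-0.04931987,  0.        ,  0.        ,  0.        ,  0.        ]), 'xyz': array([0.40461082, 0.92446106, 0.82930717]), 'attitude': array([ 0.03024545, -0.05751541,  0.89857846, -0.43397459])}
{'K': array([[376.57619263,   0.        , 317.98315465],
       [  0.        , 376.57619263, 233.79067094],
       [  0.        ,   0.        ,   1.        ]]), 'D': array([-0.05901336,  0.        ,  0.        ,  0.        ,  0.        ]), 'xyz': array([ 0.26952862, -0.51274947,  0.37237106]), 'attitude': array([ 0.11354105,  0.81525936, -0.56230492, -0.07920722])}
```

View pics/scene.png

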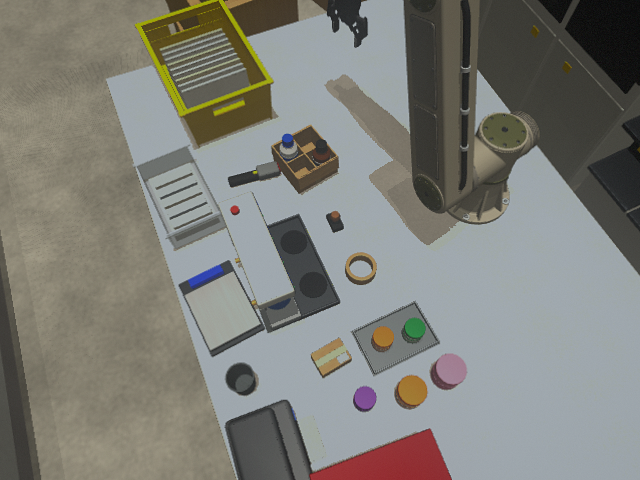

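View pics/side.png

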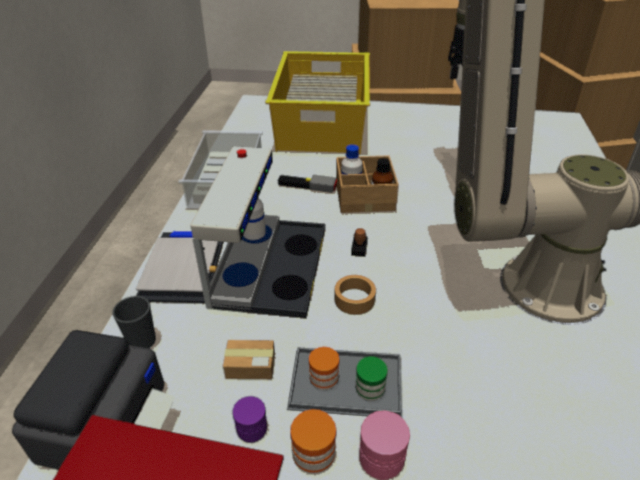

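```bash
cat > h.py <<'E'
from workcell import *
import cv2, numpy as np
from scipy.spatial.transform import Rotation as R
def rot(q): return R.from_quat(np.r_[q[1:],q[0]])
def ray(cam,uv,ci=None):
    ci=ci or camera_info(cam)
    p=cv2.undistortPoints(np.array(uv,float).reshape(-1,1,2),ci["K"],ci["D"]).reshape(-1,2)
    d=rot(ci["attitude"]).apply(np.c_[p,np.ones(len(p))])
    return np.array(ci["xyz"]),d
def atz(cam,uv,z,ci=None):
    o,d=ray(cam,uv,ci); return o+d*((z-o[2])/d[:,2])[:,None]
def proj(cam,P,ci=None):
    ci=ci or camera_info(cam); r=rot(ci["attitude"]).inv()
    P=np.atleast_2d(P); c=r.apply(P-np.array(ci["xyz"]))
    return cv2.projectPoints(c,np.zeros(3),np.zeros(3),ci["K"],ci["D"])[0].reshape(-1,2)
def tri(c1,u1,c2,u2):
    o1,d1=ray(c1,u1);o2,d2=ray(c2,u2);d1=d1[0];d2=d2[0]
    t=np.linalg.lstsq(np.c_[d1,-d2],o2-o1,rcond=None)[0]
    a=o1+t[0]*d1;b=o2+t[1]*d2
    return (a+b)/2,np.linalg.norm(a-b)
E
python3 - <<'E'
from h import *
for n in ["dock","mat_free","tall_bottle","carton","spare_bottle","jar_green","jar_orange","jar_tray","tape_roll","date_stamp","parcel","scanner"]:
    for c in ("scene","side"):
        print(n,c,[(round(float(d["p"]),2),[int(x) for x in d["box"]],np.round(np.argwhere(d["pixels"]).mean(0)[::-1]).astype(int).tolist()) for d in silhouettes(c,n)])
E
```

```text
dock scene [(0.64, [218, 190, 119, 141], [278, 263])]
dock side [(0.78, [191, 147, 133, 170], [255, 243])]
mat_free scene [(0.44, [269, 298, 20, 13], [280, 305])]
mat_free side [(0.92, [218, 261, 40, 25], [240, 274]), (0.6, [241, 198, 24, 39], [256, 223]), (0.31, [339, 144, 23, 33], [351, 161])]
tall_bottle scene [(0.89, [277, 133, 18, 28], [288, 148]), (0.26, [346, 253, 32, 30], [360, 268])]
tall_bottle side [(0.85, [340, 141, 24, 35], [352, 160]), (0.58, [277, 177, 59, 14], [309, 182])]
carton scene [(0.67, [272, 125, 66, 69], [305, 161])]
carton side [(0.78, [334, 154, 63, 56], [366, 188])]
spare_bottle scene [(0.77, [312, 140, 18, 25], [321, 153]), (0.61, [402, 319, 23, 24], [413, 330])]
spare_bottle side [(0.64, [370, 158, 22, 25], [383, 172])]
jar_green scene [(0.76, [404, 319, 21, 23], [413, 330]), (0.73, [216, 189, 121, 142], [278, 263])]
jar_green side [(0.81, [354, 357, 34, 41], [371, 378])]
jar_orange scene [(0.95, [429, 351, 40, 40], [448, 371]), (0.93, [370, 327, 24, 29], [382, 338]), (0.89, [353, 382, 23, 31], [364, 398]), (0.79, [395, 372, 30, 38], [411, 392])]
jar_ora
[... 348 characters left out ...]
], [254, 243]), (0.17, [334, 272, 41, 42], [354, 294])]
tape_roll scene [(0.68, [342, 251, 34, 32], [360, 267]), (0.56, [372, 326, 22, 29], [382, 338])]
tape_roll side [(0.88, [335, 273, 38, 42], [354, 295]), (0.64, [190, 144, 136, 176], [254, 243])]
date_stamp scene [(0.83, [326, 212, 20, 19], [335, 221])]
date_stamp side [(0.81, [348, 226, 19, 31], [359, 243])]
parcel scene [(0.72, [311, 341, 40, 36], [331, 357])]
parcel side [(0.84, [224, 339, 48, 42], [248, 359]), (0.64, [220, 264, 38, 22], [240, 274])]
scanner scene [(0.6, [227, 159, 59, 24], [256, 174]), (0.53, [402, 319, 23, 24], [413, 330]), (0.19, [371, 325, 24, 31], [382, 338])]
scanner side [(0.87, [278, 178, 57, 12], [309, 182])]
```

The orange jar candidates in the scene picture are (382,338) small orange in the tray, (411,392) large orange, (448,371) pink and (364,398) purple. I choose (382,338), the smaller orange one. For the tall bottle, the candidates are the blue cap at (288,141) in the carton, the bottle in the dock at side (256,215), and the black cap at (321,146). I choose the carton's blue cap. The free mat is the blue one at side (240,274).

Run:
```python
from h import *
def pr(n,p): print(n,np.round(p,4).tolist())
FL=[(313,285),(291,287)];FR=[(293,242),(301,245)]
for n,(a,b) in dict(FL=FL,FR=FR).items():
    pr(n,atz("scene",a,.012)[0]);pr(n,atz("side",b,.012)[0])
pr("matfree",atz("side",(240,274),.037)[0])
for n,a,b,z in [("tallcap",(287.5,139),(352,150),.128),("sparecap",(320,146),(383.5,164),.128),("green",(414,327),(371,368),.06),("orange",(383,336),(323.5,360),.06),("tape",(360,267),(354,294),.02),("stamp",(335,221),(359,243),.03),("parcel",(331,357),(248,359),.02)]:
    pr(n,atz("scene",a,z)[0]);pr(n,atz("side",b,z)[0]); pr(n+"_tri",tri("scene",a,"side",b)[0])
# tray/carton corners
pr("tray",atz("scene",[(352,331),(415,303),(439,342),(374,373)],.016))
pr("carton",atz("scene",[(272,155),(312,127),(338,157),(300,186)],.084))
pr("cartonside",atz("side",[(336,158),(392,157),(397,183),(340,186)],.084))
pr("dockcorners",atz("scene",[(298,215),(339,299)],.022))
pr("dockcorners side",atz("side",[(326,223),(307,311)],.022))
pr("scanner",atz("scene",[(228,181),(278,168)],.02))
a=cv2.imread("pics/scene.png");b=cv2.imread("pics/side.png")
c=np.hstack([cv2.resize(a[110:340,220:345],None,fx=2.6,fy=2.6,interpolation=2),cv2.resize(b[140:340,185:405],(440,598-200),interpolation=2) if 0 else cv2.copyMakeBorder(cv2.resize(b[140:320,185:405],None,fx=2.1,fy=2.1,interpolation=2),0,220,0,0,0)])
print(c.shape);cv2.imwrite("pics/crop1.png",c[:600,:800])
```

```text
FL [0.5873, 0.0889, 0.012]
FL [0.5836, 0.0864, 0.012]
FR [0.5879, -0.0627, 0.012]
FR [0.5848, -0.0618, 0.012]
matfree [0.6974, 0.0854, 0.037]
tallcap [0.4868, -0.3381, 0.128]
tallcap [0.4872, -0.3372, 0.128]
tallcap_tri [0.487, -0.3382, 0.1276]
sparecap [0.4067, -0.2741, 0.128]
sparecap [0.4006, -0.2741, 0.128]
sparecap_tri [0.4028, -0.2787, 0.1238]
green [0.3951, 0.3253, 0.06]
green [0.3957, 0.3232, 0.06]
green_tri [0.3959, 0.3258, 0.0632]
orange [0.4815, 0.3141, 0.06]
orange [0.482, 0.3161, 0.06]
orange_tri [0.4817, 0.314, 0.058]
tape [0.4413, 0.0951, 0.02]
tape [0.4429, 0.0991, 0.02]
tape_tri [0.4418, 0.0947, 0.0168]
stamp [0.4474, -0.0687, 0.03]
stamp [0.4445, -0.0648, 0.03]
stamp_tri [0.4453, -0.0722, 0.0236]
parcel [0.6253, 0.301, 0.02]
parcel [0.6292, 0.3005, 0.02]
parcel_tri [0.627, 0.3028, 0.0244]
tray [[0.5431, 0.258, 0.016], [0.3464, 0.2558, 0.016], [0.3402, 0.3802, 0.016], [0.5383, 0.3843, 0.016]]
carton [[0.5435, -0.3338, 0.084], [0.3869, -0.3849, 0.084], [0.3592, -0.2446, 0.084], [0.5076, -0.1934, 0.084]]
cartonside [[0.5328, -0.3656, 0.084], [0.3781, -0.3906, 0.084], [0.362, -0.2571, 0.084], [0.5073, -0.2245, 0.084]]
dockcorners [[0.5404, -0.1374, 0.022], [0.5383, 0.161, 0.022]]
dockcorners side [[0.5337, -0.1447, 0.022], [0.5359, 0.1636, 0.022]]
scanner [[0.696, -0.3424, 0.02], [0.5328, -0.3255, 0.02]]
(598, 787, 3)
```

View pics/crop1.png

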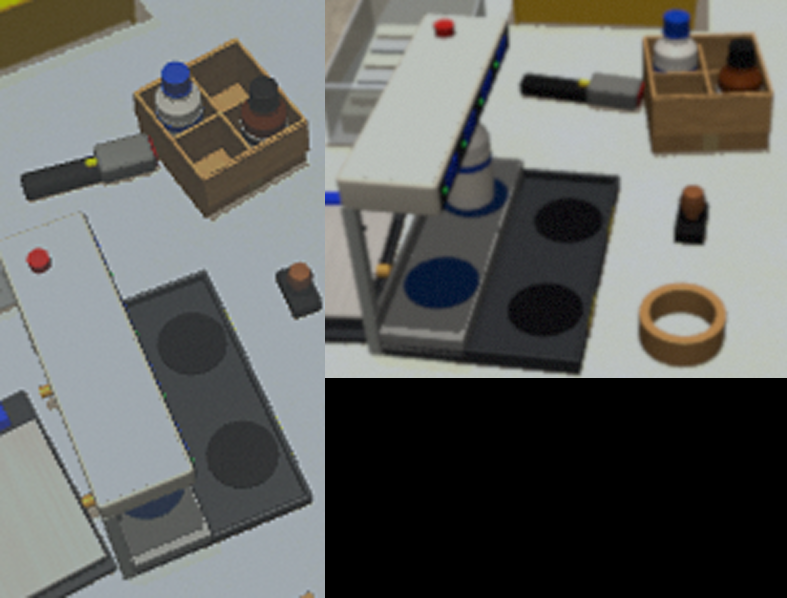

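The crop confirms it: the blue cap stands in the far carton cell (crop 175,75), the amber bottle is diagonal to it, and the blue left rear mat is free. The plan is to take the bottle by its cap and set it down on the front-left mat. I'll then regrip it low with the tool tilted, and carry it straight back.

```bash
cat >> h.py <<'E'
def ori(h,t=90):
    h,t=np.radians([h,t]); u=np.array([np.cos(h),np.sin(h),0]);e=np.array([0,0,1.])
    z=np.cos(t)*u-np.sin(t)*e; x=np.sin(t)*u+np.cos(t)*e
    return R.from_matrix(np.c_[x,np.cross(z,x),z])
GP=grip_point_offset
def go(steps,start=None):
    """steps: list of (grasp xyz, h, t); prints shift cm+turn deg for each, each from the previous pose"""
    s=get_state(); p=s["tcp_pos"];r=rot(s["orientation"])
    if start: r=ori(*start[1:]);p=np.array(start[0])+r.apply([0,0,GP])
    for g,h,t in steps:
        R2=ori(h,t);p2=np.array(g)+R2.apply([0,0,GP])
        d=r.inv().apply(p2-p)*100;w=np.degrees((r.inv()*R2).as_rotvec())
        print(g,h,t,"->",np.round(d,1).tolist(),np.round(w,1).tolist(),"rows",round(max(np.linalg.norm(d)/4.17,np.linalg.norm(w)/7.16),1))
        p,r=p2,R2
def st():
    s=get_state();r=rot(s["orientation"]);z=r.apply([0,0,1]);x=r.apply([1,0,0])
    print("t%.2f"%s["clock"],"tcp",np.round(s["tcp_pos"],4),"grasp",np.round(s["tcp_pos"]-GP*z,4),"z",np.round(z,3),"x",np.round(x,3),"j",np.round(s["joint_pos"],2),"F",np.round(s["wrist_force"],1),"gap",round(float(s["finger_gap"]),4))
E
python3 - <<'E'
from h import *
st()
print(atz("scene",[(271,83),(190,112),(230,2)],.2)); print(atz("scene",[(271,118)],0), tri("scene",(271,83),"side",(370,93)))
go([([.30,-.36,.27],90,90),([.487,-.338,.20],90,90),([.487,-.338,.122],90,90)])
E
```

```text
t1.30 tcp [ 0.2041 -0.5376  0.2313] grasp [ 0.2041 -0.5376  0.25  ] z [ 0. -0. -1.] x [ 0.935  0.355 -0.   ] j [-1.35  0.31  0.05  1.3  -0.    1.43] F [-0.3 -0.5  0.2] gap 0.0852
[[ 0.47055723 -0.50008395  0.2       ]
 [ 0.72947844 -0.48900085  0.2       ]
 [ 0.46726276 -0.88988646  0.2       ]]
[[ 0.47533907 -0.54323703  0.        ]] (array([ 0.46353881, -0.48832965,  0.22054399]), np.float64(0.025160849962997986))
[0.3, -0.36, 0.27] 90 90 -> [15.3, -13.2, -2.0] [0.0, 0.0, -69.2] rows 9.7
[0.487, -0.338, 0.2] 90 90 -> [2.2, 18.7, 7.0] [0.0, 0.0, 0.0] rows 4.8
[0.487, -0.338, 0.122] 90 90 -> [-0.0, 0.0, 7.8] [0.0, 0.0, 0.0] rows 1.9
```

send_rows(series=[15.3,-13.2,-2,0,0,-69.2,1,15.3,-13.2,-2,0,0,-69.2,1,15.3,-13.2,-2,0,0,-69.2,1,15.3,-13.2,-2,0,0,-69.2,1,15.3,-13.2,-2,0,0,-69.2,1,15.3,-13.2,-2,0,0,-69.2,1,15.3,-13.2,-2,0,0,-69.2,1,15.3,-13.2,-2,0,0,-69.2,1,15.3,-13.2,-2,0,0,-69.2,1,15.3,-13.2,-2,0,0,-69.2,1])

```text
clock: 2.13
tcp_pos: [0.3004, -0.3597, 0.2515]
orientation: [0.0, 0.705, 0.709, -0.0]
wrist_force: [-0.3, -0.0, -1.1]
finger_gap: 0.0853
```

send_rows(series=[2.2,18.7,6,0,0,0,1,2.2,18.7,6,0,0,0,1,2.2,18.7,6,0,0,0,1,2.2,18.7,6,0,0,0,1,2.2,18.7,6,0,0,0,1,2.2,18.7,6,0,0,0,1,2.2,18.7,6,0,0,0,1])

```text
clock: 2.72
tcp_pos: [0.488, -0.337, 0.1898]
orientation: [-0.001, 0.706, 0.708, -0.0]
wrist_force: [-0.3, 0.3, 0.4]
finger_gap: 0.0855
```

Run:
```python
from h import *
st()
ci=camera_info("wrist"); im=read_camera("wrist"); cv2.imwrite("pics/w1.png",im)
for d in silhouettes("wrist","tall_bottle"): print(d["p"],d["box"])
hsv=cv2.cvtColor(im,cv2.COLOR_BGR2HSV); m=cv2.inRange(hsv,(105,120,60),(130,255,255))
n,_,sta,cen=cv2.connectedComponentsWithStats(m)
for i in range(1,n):
    if sta[i,4]>80: print(sta[i],cen[i],np.round(atz("wrist",cen[i],.13,ci),4))
print(proj("wrist",[[.487,-.338,.134]],ci))
```

```text
t2.72 tcp [ 0.488  -0.337   0.1898] grasp [ 0.4881 -0.337   0.2085] z [-0.002  0.001 -1.   ] x [-0.002  1.     0.001] j [-0.74  0.36  0.02  1.23 -0.    0.83] F [-0.3  0.3  0.4] gap 0.0855
0.63 [276.2, 181.0, 81.7, 106.5]
[ 287  220   60   68 3095] [315.66946688 254.82681745] [[ 0.4871 -0.3374  0.13  ]]
[[315.44280896 258.25555069]]
```

View pics/w1.png

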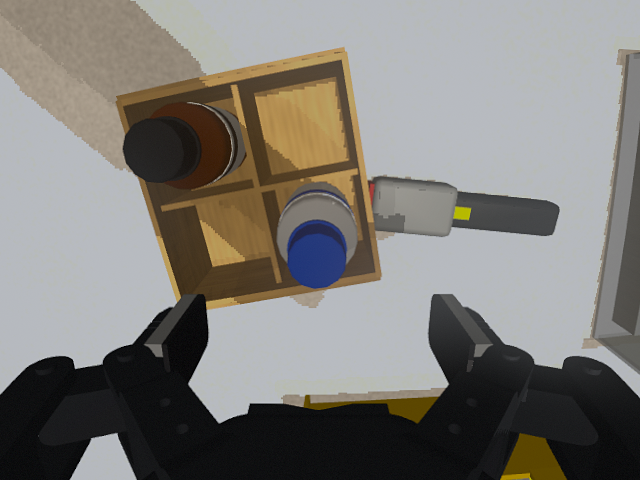

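The wrist picture shows the blue cap at (317,254), which gives (0.487,-0.3375), as measured before. Now I go down, grip and lift.

send_rows(series=[0,-0.1,3,0,0,0,1,0,-0.1,6,0,0,0,1,0,-0.1,8.8,0,0,0,1,0,-0.1,8.8,0,0,0,1,0,-0.1,8.8,0,0,0,0.2,0,-0.1,8.8,0,0,0,0.2,0,-0.1,8.8,0,0,0,0.2,0,-0.1,8.8,0,0,0,0.2,0,-0.1,8.8,0,0,0,0.2,0,-0.1,8.8,0,0,0,0.2], newtons=70)

```text
clock: 3.65
tcp_pos: [0.4873, -0.3392, 0.1058]
orientation: [0.002, 0.707, 0.707, -0.0]
wrist_force: [-0.5, -0.3, 5.5]
finger_gap: 0.032
```

Run:
```python
from h import *
st()
```

```text
t3.65 tcp [ 0.4873 -0.3392  0.1058] grasp [ 0.4872 -0.3391  0.1245] z [ 0.003 -0.003 -1.   ] x [ 0.     1.    -0.003] j [-0.74  0.41 -0.13  1.03 -0.    0.83] F [-0.5 -0.3  5.5] gap 0.032
```

send_rows(series=[0,0,-1,0,0,0,0.2,0,0,-3,0,0,0,0.2,0,0,-5.5,0,0,0,0.2,0,0,-8,0,0,0,0.2,0,0,-10.5,0,0,0,0.2,0,0,-13,0,0,0,0.2,0,0,-13,0,0,0,0.2])

```text
clock: 4.23
tcp_pos: [0.488, -0.3393, 0.2394]
orientation: [0.004, 0.707, 0.707, 0.0]
wrist_force: [0.6, -0.7, -3.7]
finger_gap: 0.0322
```

Run:
```python
from h import *
st()
go([([.575,.0875,.25],90,90),([.585,.0875,.1285],90,90)])
```

```text
t4.23 tcp [ 0.488  -0.3393  0.2394] grasp [ 0.4878 -0.3392  0.2581] z [ 0.006 -0.006 -1.   ] x [-0.     1.    -0.006] j [-0.74  0.34  0.11  1.33 -0.    0.83] F [ 0.6 -0.7 -3.7] gap 0.0322
[0.575, 0.0875, 0.25] 90 90 -> [42.7, 8.7, 0.6] [0.4, 0.3, 0.0] rows 10.4
[0.585, 0.0875, 0.1285] 90 90 -> [-0.0, 1.0, 12.1] [0.0, 0.0, 0.0] rows 2.9
```

send_rows(series=[1.3,0.3,0,0,0,0,0.2,4,0.8,0,0,0,0,0.2,7.5,1.5,0,0,0,0,0.2,11,2.3,0,0,0,0,0.2,14.5,3,0,0,0,0,0.2,18,3.7,0,0,0,0,0.2,21.5,4.4,0,0,0,0,0.2,25,5.1,0,0,0,0,0.2,28.5,5.8,0,0,0,0,0.2,32,6.6,0,0,0,0,0.2])

```text
clock: 5.07
tcp_pos: [0.5509, -0.0154, 0.2316]
orientation: [-0.001, 0.707, 0.707, -0.001]
wrist_force: [0.2, -1.0, -3.3]
finger_gap: 0.0323
```

send_rows(series=[3,0.6,0.1,0,0,0,0.2,6,1.3,0.2,0,0,0,0.2,8.5,1.8,0.3,0,0,0,0.2,10,2.1,0.3,0,0,0,0.2,10.7,2.2,0.3,0,0,0,0.2,10.7,2.2,0.3,0,0,0,0.2,10.7,2.2,0.3,0,0,0,0.2])

```text
clock: 5.65
tcp_pos: [0.5735, 0.0889, 0.2292]
orientation: [-0.0, 0.707, 0.707, -0.001]
wrist_force: [0.3, -0.1, -5.5]
finger_gap: 0.0326
```

Run:
```python
from h import *
st()
go([([.584,.0875,.14],90,90),([.584,.0875,.133],90,90)])
im=read_camera("side"); cv2.imwrite("pics/s2.png",cv2.resize(im[120:330,180:410],None,fx=2.5,fy=2.5))
```

```text
t5.65 tcp [0.5735 0.0889 0.2292] grasp [0.5736 0.0889 0.2479] z [-0.002 -0.001 -1.   ] x [-0.     1.    -0.001] j [ 0.02  0.33  0.06  1.31 -0.    1.59] F [ 0.3 -0.1 -5.5] gap 0.0326
[0.584, 0.0875, 0.14] 90 90 -> [-0.1, 1.1, 10.8] [-0.1, 0.0, 0.0] rows 2.6
[0.584, 0.0875, 0.133] 90 90 -> [-0.0, 0.0, 0.7] [0.0, 0.0, 0.0] rows 0.2
```

View pics/s2.png

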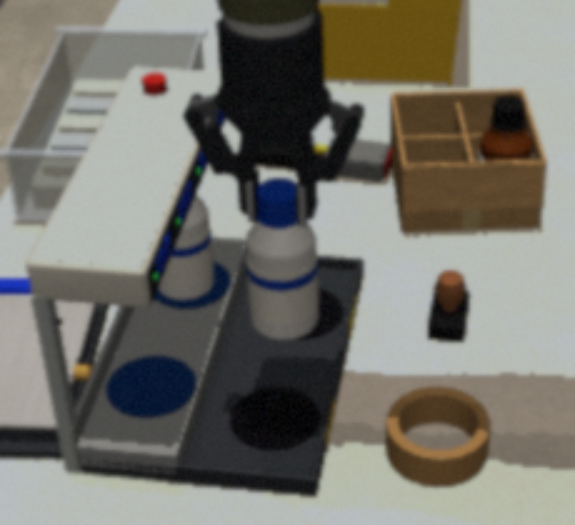

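The bottle hangs upright over the front-left mat, with the gripper well clear of the console. I'll lower it.

send_rows(series=[0,0.6,2.5,0,0,0,0.2,-0.1,1.1,5.5,0,0,0,0.2,-0.1,1.1,8.5,0,0,0,0.2,-0.1,1.1,10.3,0,0,0,0.2,-0.1,1.1,11,0,0,0,0.2,-0.1,1.1,11.3,0,0,0,0.2,-0.1,1.1,11.4,0,0,0,0.2,-0.1,1.1,11.4,0,0,0,0.2])

```text
clock: 6.37
tcp_pos: [0.5863, 0.0875, 0.1176]
orientation: [0.001, 0.707, 0.707, 0.001]
wrist_force: [0.6, -0.2, -3.8]
finger_gap: 0.0322
```

Run:
```python
from h import *
st()
```

```text
t6.37 tcp [0.5863 0.0875 0.1176] grasp [0.5863 0.0875 0.1363] z [ 0.002 -0.    -1.   ] x [ 0.001  1.    -0.   ] j [ 0.01  0.4  -0.11  1.06 -0.    1.58] F [ 0.6 -0.2 -3.8] gap 0.0322
```

send_rows(series=[0,0,0.2,0,0,0,0.2,0,0,0.4,0,0,0,0.2,0,0,0.5,0,0,0,0.2,0,0,0.5,0,0,0,0.2])

```text
clock: 6.7
tcp_pos: [0.5867, 0.0882, 0.1138]
orientation: [0.001, 0.707, 0.707, 0.001]
wrist_force: [-1.9, 0.6, 3.9]
finger_gap: 0.032
```

Run:
```python
from h import *
st()
```

```text
t6.70 tcp [0.5867 0.0882 0.1138] grasp [0.5866 0.0882 0.1325] z [ 0.004 -0.    -1.   ] x [-0.  1. -0.] j [ 0.01  0.4  -0.12  1.05 -0.    1.58] F [-1.9  0.6  3.9] gap 0.032
```

send_rows(series=[0,0,0,0,0,0,1,0,0,0,0,0,0,1,0,0,0,0,0,0,1,0,0,0,0,0,0,1,0,0,-2,0,0,0,1,0,0,-5,0,0,0,1,0,0,-9,0,0,0,1,0,0,-12,0,0,0,1,0,0,-12,0,0,0,1])

```text
clock: 7.45
tcp_pos: [0.5886, 0.0881, 0.2386]
orientation: [0.004, 0.707, 0.707, 0.004]
wrist_force: [0.3, 0.3, 1.1]
finger_gap: 0.0855
```

Run:
```python
from h import *
st()
C=np.array([[0,0,1],[0,1,0],[-1,0,0]]).astype(float) # columns: tool x->-z, y->y, z->x
C=np.c_[[0,0,-1.],[0,1,0],[1,0,0]]
def j6(g,h,t,L=.24,off=.077):
    o=ori(h,t); w=np.array(g)-o.apply([0,0,L-.0187]); rr=np.hypot(w[0],w[1])
    j1=np.arctan2(w[1],w[0])-np.arcsin(off/rr)
    M=R.from_euler('z',-j1)*o*R.from_matrix(C).inv()
    return np.round(np.degrees([j1,*M.as_euler('YZX')]),1), w.round(3)
for g,h,t in [([.5866,.0882,.25],90,90),([.5,.06,.26],20,90),([.52,.065,.2],20,60),([.52,.065,.15],20,25),([.586,.088,.06],20,25),([.696,.087,.09],20,25),([.696,.087,.09],10,25)]: print(g,h,t,j6(g,h,t))
go([([.5,.06,.26],20,90),([.52,.065,.2],20,57),([.52,.065,.16],20,25)])
```

```text
t7.45 tcp [0.5886 0.0881 0.2386] grasp [0.5884 0.0881 0.2573] z [ 0.011  0.    -1.   ] x [0. 1. 0.] j [ 0.01  0.34  0.1   1.32 -0.    1.58] F [0.3 0.3 1.1] gap 0.0855
[0.5866, 0.0882, 0.25] 90 90 (array([ 1.1, 90. ,  0. , 91.1]), array([0.587, 0.088, 0.471]))
[0.5, 0.06, 0.26] 20 90 (array([ -2.,  90.,   0., 158.]), array([0.5  , 0.06 , 0.481]))
[0.52, 0.065, 0.2] 20 60 (array([ -6.9,  62.8,  13.1, 156.3]), array([0.416, 0.027, 0.392]))
[0.52, 0.065, 0.15] 20 25 (array([-14.1,  29.4,  30.5, 164.1]), array([ 0.332, -0.004,  0.244]))
[0.586, 0.088, 0.06] 20 25 (array([ -8.4,  27.9,  25.5, 167.1]), array([0.398, 0.019, 0.154]))
[0.696, 0.087, 0.09] 20 25 (array([ -6.6,  27.6,  24. , 168. ]), array([0.508, 0.018, 0.184]))
[0.696, 0.087, 0.09] 10 25 (array([ -2.9,  25.6,  11.6, 174.5]), array([0.498, 0.052, 0.184]))
[0.5, 0.06, 0.26] 20 90 -> [-2.8, -8.9, -0.4] [0.6, -0.4, 70.0] rows 9.8
[0.52, 0.065, 0.2] 20 57 -> [3.1, 0.2, 5.7] [-0.0, 33.0, -0.0] rows 4.6
[0.52, 0.065, 0.16] 20 25 -> [-1.2, -0.0, 3.1] [0.0, 32.0, 0.0] rows 4.5
```

send_rows(series=[-2.8,-8.9,-0.4,0,0,7,1,-2.8,-8.9,-0.4,0,0,14,1,-2.8,-8.9,-0.4,0,0,21,1,-2.8,-8.9,-0.4,0,0,28,1,-2.8,-8.9,-0.4,0,0,35,1,-2.8,-8.9,-0.4,0,0,42,1,-2.8,-8.9,-0.4,0,0,49,1,-2.8,-8.9,-0.4,0,0,56,1,-2.8,-8.9,-0.4,0,0,63,1,-2.8,-8.9,-0.4,0.6,-0.4,70,1])

```text
clock: 8.28
tcp_pos: [0.4961, 0.0601, 0.2353]
orientation: [-0.001, 0.985, 0.171, -0.006]
wrist_force: [-0.6, -0.7, 0.8]
finger_gap: 0.0854
```

send_rows(series=[0.6,0,1.2,0,6.6,0,1,1.2,0,2.4,0,13.2,0,1,1.9,0.1,3.6,0,19.8,0,1,2.5,0.1,4.7,0,26.4,0,1,3.1,0.2,5.7,0,33,0,1,3.1,0.2,5.7,0,33,0,1,3.1,0.2,5.7,0,33,0,1])

```text
clock: 8.87
tcp_pos: [0.5208, 0.069, 0.1743]
orientation: [-0.051, 0.947, 0.165, 0.27]
wrist_force: [0.4, 0.7, 0.5]
finger_gap: 0.0851
```

Run:
```python
from h import *
st()
a=.07;g=np.array([.5866,.0882,.058]);z=ori(20,25).apply([0,0,1])
go([((g-a*z).tolist(),20,25),(g.tolist(),20,25)])
```

```text
t8.87 tcp [0.5208 0.069  0.1743] grasp [0.5116 0.0655 0.1902] z [ 0.494  0.186 -0.849] x [0.8   0.285 0.528] j [-0.18 -0.13 -0.75  0.46  0.28  2.68] F [0.4 0.7 0.5] gap 0.0851
[0.5269844482252597, 0.06650171365463887, 0.08758327832184898] 20 25 -> [-3.1, 0.5, 9.2] [-0.2, 33.1, -0.4] rows 4.6
[0.5866, 0.0882, 0.058] 20 25 -> [0.0, 0.0, 7.0] [0.0, 0.0, 0.0] rows 1.7
```

send_rows(series=[-0.5,0,1.5,0,5.5,0,1,-1,0.1,3,0,11,0,1,-1.5,0.2,4.6,0,16.5,0,1,-2,0.3,6.1,0,22,0,1,-2.5,0.4,7.6,-0.1,27.5,-0.2,1,-3.1,0.5,9.2,-0.2,33.1,-0.4,1,-3.1,0.5,9.2,-0.2,33.1,-0.4,1,-3.1,0.5,9.2,-0.2,33.1,-0.4,1])

```text
clock: 9.53
tcp_pos: [0.6706, 0.034, 0.1507]
orientation: [-0.101, 0.839, 0.158, 0.511]
wrist_force: [-0.4, -1.1, -0.0]
finger_gap: 0.0856
```

Run:
```python
from h import *
st()
go([([.5866,.0882,.058],20,25)])
ci=camera_info("wrist");w=read_camera("wrist");s=read_camera("side")
print(proj("wrist",[[.5866,.0882,.142],[.5866,.0882,.012]],ci))
cv2.imwrite("pics/s3.png",np.hstack([cv2.resize(w,(400,300)),cv2.resize(s[100:340,150:470],(400,300))]))
```

```text
t9.53 tcp [0.6706 0.034  0.1507] grasp [0.6551 0.0278 0.1593] z [ 0.826  0.331 -0.457] x [0.427 0.163 0.89 ] j [-0.34  0.24 -1.01 -0.65  0.63  2.77] F [-0.4 -1.1 -0. ] gap 0.0856
[0.5866, 0.0882, 0.058] 20 25 -> [-10.9, -8.0, 1.0] [-1.6, 2.2, 0.4] rows 3.2
[[ 73.47402455 455.49033975]
 [178.88940586 524.78881732]]
```

View pics/s3.png

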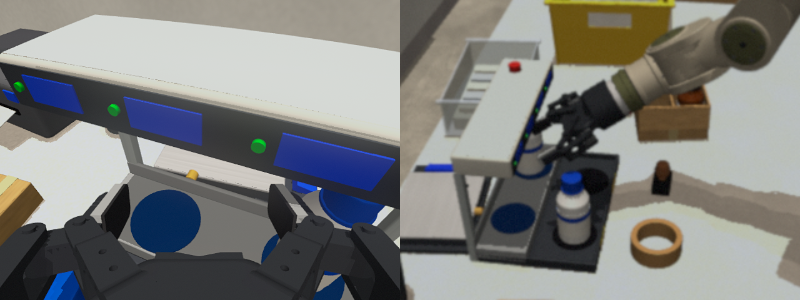

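The tilted pose at the front mat runs into a joint-3 limit, so the arm drifted. Nothing was touched and the bottle stands. I'll fit the kinematics from the recorded poses to find a feasible grasp.

```bash
cat > fk.py <<'E'
from h import *
from scipy.optimize import least_squares
J=np.array([[-1.348,.3135,.0455,1.304,0,1.431],[-.74,.36,.02,1.23,0,.83],[-.74,.41,-.13,1.03,0,.83],[-.74,.34,.11,1.33,0,.83],[.02,.33,.06,1.31,0,1.59],[.01,.40,-.11,1.06,0,1.58],[-.18,-.13,-.75,.46,.28,2.68],[-.34,.24,-1.01,-.65,.63,2.77]])
P=np.array([[.2041,-.5376,.2313],[.488,-.337,.1898],[.4873,-.3392,.1058],[.488,-.3393,.2394],[.5735,.0889,.2292],[.5863,.0875,.1176],[.5208,.069,.1743],[.6706,.034,.1507]])
Z=np.array([[0,0,-1]]*6+[[.494,.186,-.849],[.826,.331,-.457]])
C=R.from_matrix(np.c_[[0,0,-1.],[0,1,0],[1,0,0]])
def fk(q,k):
    r0,z0,off,a,ca,b,cb,L,L4=k
    r=r0+a*np.sin(q[1]+ca)+b*np.cos(q[1]-q[2]+cb); z=z0+a*np.cos(q[1]+ca)-b*np.sin(q[1]-q[2]+cb)
    p=q[1]-q[2]+q[3]
    r+=L4*np.cos(p); z-=L4*np.sin(p)
    A=R.from_euler('z',q[0]); o=A*R.from_euler('YZX',[p,q[4],q[5]])*C
    return A.apply([r,off,z])+o.apply([0,0,L]),o
def res(k):
    e=[fk(q,k)[0]-x for q,x in zip(J,P)]
    return np.r_[np.ravel(e),(k-k0)*.003]
k0=np.array([0,.2,.077,.45,0,.45,0,.2,.05])
fit=least_squares(res,k0); k=fit.x
def ik(g,h,t,free=()):
    o=ori(h,t); tgt=np.array(g)+o.apply([0,0,GP])
    lo=np.array([-2.76,-.86,-1.0,-2.2,-1.47,-3.12]);hi=np.array([2.76,1.69,1.24,2.34,1.5,3.12])
    f=lambda q:np.r_[(fk(q,k)[0]-tgt)*10,(fk(q,k)[1].inv()*o).as_rotvec()]
    s=least_squares(f,np.array([-.2,0,-.7,0,.4,2.8]),bounds=(lo,hi))
    return s.x,np.linalg.norm(s.fun[:3])*100,np.degrees(np.linalg.norm(s.fun[3:]))
if __name__=="__main__":
    print(np.round(k,3),np.abs(fit.fun[:24]).max())
    for q,z in zip(J[6:],Z[6:]): print(fk(q,k)[1].apply([0,0,1]).round(2),z)
    for g in ([.5866,.0882,.055],[.697,.0865,.08]):
        for t in (25,35,45):
            for h in (0,20,40,60,80): 
                q,e,w=ik(g,h,t); print(g,t,h,q.round(2),"mm %.1f deg %.1f"%(e,w))
E
python3 fk.py
```

```text
[ 0.006  0.231  0.079  0.52  -0.006  0.411 -0.13   0.299  0.141] 0.0029660016965725455
[ 0.5   0.19 -0.85] [ 0.494  0.186 -0.849]
[ 0.83  0.33 -0.46] [ 0.826  0.331 -0.457]
[0.5866, 0.0882, 0.055] 25 0 [ 0.04  0.24 -1.   -0.44 -0.06  3.12] mm 8.9 deg 21.2
[0.5866, 0.0882, 0.055] 25 20 [-0.28  0.31 -1.   -0.43  0.63  2.64] mm 6.8 deg 17.7
[0.5866, 0.0882, 0.055] 25 40 [-0.4   0.46 -1.   -0.52  0.97  2.33] mm 1.7 deg 4.9
[0.5866, 0.0882, 0.055] 25 60 [-0.45  0.53 -0.71  0.17  1.13  1.75] mm 0.0 deg 0.0
[0.5866, 0.0882, 0.055] 25 80 [-0.43  0.76 -0.24  1.07  1.07  1.02] mm 0.0 deg 0.0
[0.5866, 0.0882, 0.055] 35 0 [ 0.03  0.24 -1.   -0.42 -0.02  3.12] mm 5.1 deg 12.3
[0.5866, 0.0882, 0.055] 35 20 [-0.2   0.27 -1.   -0.39  0.46  2.72] mm 3.9 deg 9.8
[0.5866, 0.0882, 0.055] 35 40 [-0.34  0.36 -1.   -0.42  0.78  2.37] mm 0.0 deg 0.0
[0.5866, 0.0882, 0.055] 35 60 [-0.39  0.45 -0.68  0.26  0.95  1.79] mm 0.0 deg 0.0
[0.5866, 0.0882, 0.055] 35 80 [-0.39  0.64 -0.29  0.93  0.93  1.21] mm 0.0 deg 0.0
[0.5866, 0.0882, 0.055] 45 0 [ 0.01  0.23 -1.   -0.4   0.    3.12] mm 1.3 deg 3.6
[0.5866, 0.088
[... 829 characters left out ...]
 [-0.15  0.41 -0.91 -0.64  0.4   2.84] mm 0.0 deg 0.0
[0.697, 0.0865, 0.08] 35 40 [-0.27  0.43 -0.73 -0.28  0.74  2.45] mm 0.0 deg 0.0
[0.697, 0.0865, 0.08] 35 60 [-0.32  0.54 -0.41  0.34  0.93  1.91] mm 0.0 deg 0.0
[0.697, 0.0865, 0.08] 35 80 [-0.33  0.75  0.02  1.05  0.94  1.31] mm 0.0 deg 0.0
[0.697, 0.0865, 0.08] 45 0 [ 0.01  0.34 -0.78 -0.34  0.01  3.12] mm 0.4 deg 1.7
[0.697, 0.0865, 0.08] 45 20 [-0.12  0.34 -0.75 -0.25  0.32  2.8 ] mm 0.0 deg 0.0
[0.697, 0.0865, 0.08] 45 40 [-0.22  0.39 -0.6   0.03  0.6   2.39] mm 0.0 deg 0.0
[0.697, 0.0865, 0.08] 45 60 [-0.27  0.51 -0.34  0.48  0.75  1.92] mm 0.0 deg 0.0
[0.697, 0.0865, 0.08] 45 80 [-0.28  0.69 -0.    0.99  0.78  1.42] mm 0.0 deg 0.0
```

Run:
```python
from fk import *
st()
B=np.array([.5866,.0882,.055]);z=ori(60,25).apply([0,0,1])
for g,h,t in [([.58,0,.22],40,40),([.55,0,.18],60,30),(B-.08*z,60,25),(B,60,25),(B+[0,0,.032],60,25),([.62,.0875,.087],50,25),([.66,.0875,.087],40,25),([.696,.087,.087],35,25),([.696,.087,.08],35,25),([.696,.087,.08],30,25)]:
    q,e,w=ik(g,h,t);print(np.round(g,3),h,t,q.round(2),"%.1f %.1f"%(e,w))
go([([.58,0,.22],40,40),([.55,0.0,.18],60,30),((B-.08*z).tolist(),60,25),(B.tolist(),60,25)])
```

```text
t9.63 tcp [0.669  0.0353 0.1492] grasp [0.6536 0.0291 0.1578] z [ 0.824  0.332 -0.46 ] x [0.43  0.163 0.888] j [-0.34  0.23 -1.01 -0.64  0.63  2.77] F [-0.5  0.3 -0.5] gap 0.0854
[0.58 0.   0.22] 40 40 [-0.5   0.05 -0.65  0.47  0.8   2.11] 0.0 0.0
[0.55 0.   0.18] 60 30 [-0.62  0.34 -0.48  0.92  1.04  1.37] 0.0 0.0
[0.55  0.025 0.089] 60 25 [-0.6   0.5  -0.61  0.63  1.13  1.39] 0.0 0.0
[0.587 0.088 0.055] 60 25 [-0.45  0.53 -0.71  0.17  1.13  1.75] 0.0 0.0
[0.587 0.088 0.087] 60 25 [-0.45  0.47 -0.69  0.25  1.13  1.75] 0.0 0.0
[0.62  0.088 0.087] 50 25 [-0.4   0.44 -0.85 -0.28  1.05  2.2 ] 0.0 0.0
[0.66  0.088 0.087] 40 25 [-0.33  0.48 -0.93 -0.67  0.89  2.53] 0.0 0.0
[0.696 0.087 0.087] 35 25 [-0.28  0.51 -0.91 -0.78  0.78  2.66] 0.0 0.0
[0.696 0.087 0.08 ] 35 25 [-0.28  0.53 -0.91 -0.8   0.78  2.66] 0.0 0.0
[0.696 0.087 0.08 ] 30 25 [-0.25  0.54 -0.96 -0.92  0.69  2.75] 0.0 0.0
[0.58, 0, 0.22] 40 40 -> [1.4, -0.5, -10.0] [15.0, -12.6, -10.5] rows 3.1
[0.55, 0.0, 0.18] 60 30 -> [-4.3, -2.5, 0.7] [16.4, 9.9, -11.5] rows 3.1
[0.550347688518534, 0.02540915462228835, 0.08880946093925596] 60 25 -> [-6.6, -1.2, 6.5] [0.0, 5.0, 0.0] rows 2.2
[0.5866, 0.0882, 0.055] 60 25 -> [-0.0, 0.0, 8.0] [0.0, 0.0, 0.0] rows 1.9
```

send_rows(series=[0.3,-0.1,-2.5,3.7,-3.1,-2.6,1,0.7,-0.2,-5,7.5,-6.3,-5.2,1,1,-0.4,-7.5,11.2,-9.5,-7.9,1,1.4,-0.5,-10,15,-12.6,-10.5,1,1.4,-0.5,-10,15,-12.6,-10.5,1,1.4,-0.5,-10,15,-12.6,-10.5,1,1.4,-0.5,-10,15,-12.6,-10.5,1])

```text
clock: 10.22
tcp_pos: [0.5863, 0.0096, 0.213]
orientation: [-0.146, 0.852, 0.311, 0.396]
wrist_force: [1.2, -1.1, 1.2]
finger_gap: 0.0851
```

Run:
```python
from fk import *
st()
B=np.array([.5866,.0882,.055]);z=ori(60,25).apply([0,0,1])
go([([.55,0.0,.18],60,30),((B-.08*z).tolist(),60,25),(B.tolist(),60,25)])
```

```text
t10.22 tcp [0.5863 0.0096 0.213 ] grasp [5.754e-01 4.000e-04 2.250e-01] z [ 0.584  0.494 -0.644] x [0.493 0.414 0.765] j [-0.51  0.04 -0.65  0.49  0.8   2.1 ] F [ 1.2 -1.1  1.2] gap 0.0851
[0.55, 0.0, 0.18] 60 30 -> [-4.4, -2.1, 1.3] [16.2, 10.0, -11.5] rows 3.1
[0.550347688518534, 0.02540915462228835, 0.08880946093925596] 60 25 -> [-6.6, -1.2, 6.5] [0.0, 5.0, 0.0] rows 2.2
[0.5866, 0.0882, 0.055] 60 25 -> [-0.0, 0.0, 8.0] [0.0, 0.0, 0.0] rows 1.9
```

send_rows(series=[-1.5,-0.7,0.4,5.4,3.3,-3.8,1,-2.9,-1.4,0.9,10.8,6.7,-7.7,1,-4.4,-2.1,1.3,16.2,10,-11.5,1,-4.4,-2.1,1.3,16.2,10,-11.5,1,-4.4,-2.1,1.3,16.2,10,-11.5,1,-4.4,-2.1,1.3,16.2,10,-11.5,1])

```text
clock: 10.72
tcp_pos: [0.5583, 0.0144, 0.1632]
orientation: [-0.251, 0.752, 0.43, 0.433]
wrist_force: [0.3, -0.1, 0.1]
finger_gap: 0.0853
```

send_rows(series=[-2.2,-0.4,2.2,0,1.7,0,1,-4.4,-0.8,4.3,0,3.3,0,1,-6.6,-1.2,6.5,0,5,0,1,-6.6,-1.2,6.5,0,5,0,1,-6.6,-1.2,6.5,0,5,0,1,-6.6,-1.2,6.5,0,5,0,1])

```text
clock: 11.22
tcp_pos: [0.5591, 0.0417, 0.0773]
orientation: [-0.268, 0.73, 0.421, 0.466]
wrist_force: [0.1, -0.3, 0.2]
finger_gap: 0.0854
```

Run:
```python
from fk import *
st()
go([([.5866,.0882,.055],60,25)])
ci=camera_info("wrist");w=read_camera("wrist");s=read_camera("side")
p=proj("wrist",[[.5866,.0882,.142],[.5866,.0882,.012]],ci); print(p)
for q in p: cv2.drawMarker(w,tuple(int(v) for v in q),(0,0,255),0,20,2)
cv2.imwrite("pics/s4.png",np.hstack([cv2.resize(w,(400,300)),cv2.resize(s[100:340,150:470],(400,300))]))
```

```text
t11.22 tcp [0.5591 0.0417 0.0773] grasp [0.5506 0.0271 0.0852] z [ 0.456  0.784 -0.422] x [0.21  0.366 0.907] j [-0.6   0.51 -0.61  0.61  1.13  1.39] F [ 0.1 -0.3  0.2] gap 0.0854
[0.5866, 0.0882, 0.055] 60 25 -> [0.2, 0.0, 7.7] [0.1, -0.1, 0.0] rows 1.8
[[318.25865214  95.8317859 ]
 [317.77392593 298.86138118]]
```

View pics/s4.png

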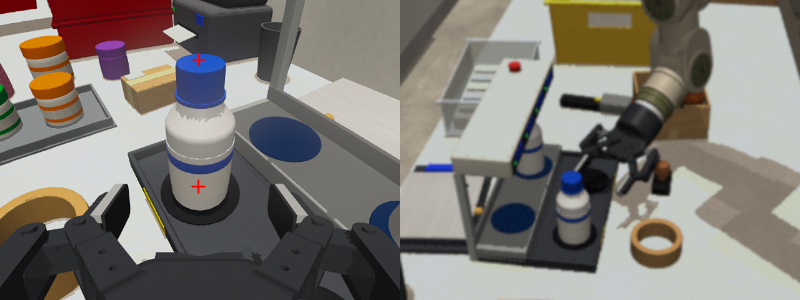

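The bottle sits centred between the open fingers, with the base and cap markers on target. I'll advance and grip.

send_rows(series=[0.1,0,2,0,0,0,1,0.2,0,4,0,0,0,1,0.2,0,6,0,0,0,1,0.2,0,7.7,0,0,0,1,0.2,0,7.7,0,0,0,0.4,0.2,0,7.7,0,0,0,0.4,0.2,0,7.7,0,0,0,0.4,0.2,0,7.7,0,0,0,0.4,0.2,0,7.7,0,0,0,0.4], newtons=60)

```text
clock: 12.07
tcp_pos: [0.5945, 0.1023, 0.0461]
orientation: [-0.269, 0.73, 0.42, 0.467]
wrist_force: [0.6, 1.0, 6.6]
finger_gap: 0.0543
```

Run:
```python
from fk import *
st()
z=rot(get_state()["orientation"])
print("world up 3.2cm:",z.inv().apply([0,0,3.2]).round(2))
```

```text
t12.07 tcp [0.5945 0.1023 0.0461] grasp [0.5859 0.0877 0.054 ] z [ 0.456  0.785 -0.418] x [0.21  0.362 0.908] j [-0.45  0.53 -0.71  0.17  1.13  1.75] F [0.6 1.  6.6] gap 0.0543
world up 3.2cm: [ 2.91  0.   -1.34]
```

send_rows(series=[0.5,0,-0.2,0,0,0,0.4,1.4,0,-0.6,0,0,0,0.4,2.3,0,-1.1,0,0,0,0.4,3,0,-1.4,0,0,0,0.4,3,0,-1.4,0,0,0,0.4])

```text
clock: 12.48
tcp_pos: [0.5939, 0.1025, 0.0786]
orientation: [-0.268, 0.731, 0.421, 0.466]
wrist_force: [0.4, -0.4, -5.0]
finger_gap: 0.0544
```

Run:
```python
from fk import *
st()
for i in range(1,9):
    f=i/8; go([([.586+.11*f,.0877-.0007*f,.087],60-26*f,25)])
```

```text
t12.48 tcp [0.5939 0.1025 0.0786] grasp [0.5854 0.0878 0.0865] z [ 0.456  0.784 -0.421] x [0.212 0.364 0.907] j [-0.45  0.46 -0.69  0.25  1.13  1.75] F [ 0.4 -0.4 -5. ] gap 0.0544
[0.59975, 0.0876125, 0.087] 56.75 25 -> [0.3, 1.3, 0.6] [-2.8, -0.1, 1.3] rows 0.4
[0.6134999999999999, 0.087525, 0.087] 53.5 25 -> [0.6, 2.6, 1.2] [-5.7, -0.1, 2.7] rows 0.9
[0.62725, 0.0874375, 0.087] 50.25 25 -> [0.9, 3.9, 1.8] [-8.7, -0.1, 4.1] rows 1.3
[0.641, 0.08735, 0.087] 47.0 25 -> [1.2, 5.2, 2.4] [-11.6, -0.1, 5.4] rows 1.8
[0.6547499999999999, 0.0872625, 0.087] 43.75 25 -> [1.5, 6.5, 3.0] [-14.6, -0.1, 6.8] rows 2.2
[0.6685, 0.087175, 0.087] 40.5 25 -> [1.7, 7.8, 3.6] [-17.5, -0.1, 8.2] rows 2.7
[0.68225, 0.0870875, 0.087] 37.25 25 -> [2.0, 9.1, 4.2] [-20.5, -0.1, 9.5] rows 3.2
[0.696, 0.087, 0.087] 34.0 25 -> [2.3, 10.3, 4.8] [-23.4, -0.1, 10.9] rows 3.6
```

send_rows(series=[0.3,1.3,0.6,-2.8,-0.1,1.3,0.4,0.6,2.6,1.2,-5.7,-0.1,2.7,0.4,0.9,3.9,1.8,-8.7,-0.1,4.1,0.4,1.2,5.2,2.4,-11.6,-0.1,5.4,0.4,1.2,5.2,2.4,-11.6,-0.1,5.4,0.4,1.2,5.2,2.4,-11.6,-0.1,5.4,0.4])

```text
clock: 12.98
tcp_pos: [0.6501, 0.1012, 0.0767]
orientation: [-0.217, 0.774, 0.337, 0.491]
wrist_force: [-1.1, -0.0, -4.2]
finger_gap: 0.0543
```

Run:
```python
from fk import *
st()
for i in range(1,6):
    f=i/5; go([([.641+.055*f,.0874-.0004*f,.088],47-13*f,25)])
s=read_camera("side")
cv2.imwrite("pics/s5.png",cv2.resize(s[130:320,170:400],None,fx=3,fy=3))
```

```text
t12.98 tcp [0.6501 0.1012 0.0767] grasp [0.6387 0.0888 0.0847] z [ 0.614  0.666 -0.424] x [0.291 0.309 0.906] j [-0.38  0.46 -0.86 -0.4   1.01  2.31] F [-1.1 -0.  -4.2] gap 0.0543
[0.652, 0.08732000000000001, 0.088] 44.4 25 -> [0.6, 1.2, 0.6] [-2.7, 0.1, 1.0] rows 0.4
[0.663, 0.08724000000000001, 0.088] 41.8 25 -> [1.0, 2.1, 1.2] [-5.0, 0.1, 2.1] rows 0.8
[0.674, 0.08716, 0.088] 39.2 25 -> [1.3, 2.9, 1.9] [-7.4, 0.1, 3.2] rows 1.1
[0.685, 0.08708, 0.088] 36.6 25 -> [1.6, 3.8, 2.6] [-9.7, 0.1, 4.3] rows 1.5
[0.6960000000000001, 0.08700000000000001, 0.088] 34.0 25 -> [1.9, 4.7, 3.2] [-12.1, 0.1, 5.4] rows 1.8
```

View pics/s5.png

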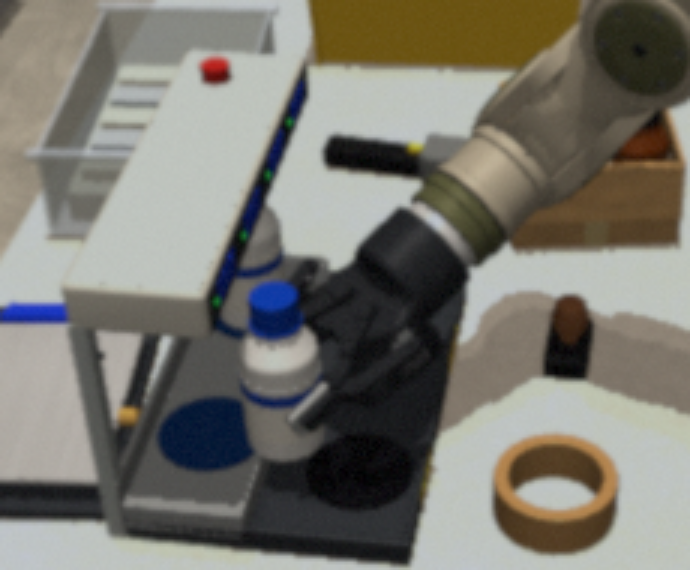

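The bottle is upright, crossing the step and under the console edge with clearance. I continue inward.

send_rows(series=[0.6,1.2,0.6,-2.7,0.1,1,0.4,1,2.1,1.2,-5,0.1,2.1,0.4,1.3,2.9,1.9,-7.4,0.1,3.2,0.4,1.6,3.8,2.6,-9.7,0.1,4.3,0.4,1.9,4.7,3.2,-12.1,0.1,5.4,0.4,1.9,4.7,3.2,-12.1,0.1,5.4,0.4,1.9,4.7,3.2,-12.1,0.1,5.4,0.4])

```text
clock: 13.62
tcp_pos: [0.7105, 0.0958, 0.0802]
orientation: [-0.157, 0.807, 0.247, 0.513]
wrist_force: [-0.3, 0.1, -4.2]
finger_gap: 0.0544
```

Run:
```python
from fk import *
st()
go([([.696,.087,.081],34,25)]);go([([.696,.087,.0785],34,25)])
```

```text
t13.62 tcp [0.7105 0.0958 0.0802] grasp [0.6964 0.0863 0.0881] z [ 0.751  0.507 -0.423] x [0.351 0.237 0.906] j [-0.28  0.51 -0.91 -0.79  0.77  2.67] F [-0.3  0.1 -4.2] gap 0.0544
[0.696, 0.087, 0.081] 34 25 -> [-0.6, -0.1, 0.3] [0.0, 0.1, -0.0] rows 0.2
[0.696, 0.087, 0.0785] 34 25 -> [-0.9, -0.1, 0.4] [0.0, 0.1, -0.0] rows 0.2
```

send_rows(series=[-0.3,0,0.2,0,0,0,0.4,-0.5,0,0.3,0,0,0,0.4,-0.7,0,0.4,0,0,0,0.4,-0.8,0,0.4,0,0,0,0.4,-0.8,0,0.4,0,0,0,0.4])

```text
clock: 14.03
tcp_pos: [0.7113, 0.0952, 0.0719]
orientation: [-0.156, 0.807, 0.246, 0.514]
wrist_force: [-0.1, 0.5, -4.1]
finger_gap: 0.0542
```

Run:
```python
from fk import *
st()
```

```text
t14.03 tcp [0.7113 0.0952 0.0719] grasp [0.6972 0.0858 0.0798] z [ 0.753  0.504 -0.422] x [0.35  0.236 0.907] j [-0.28  0.53 -0.92 -0.82  0.77  2.68] F [-0.1  0.5 -4.1] gap 0.0542
```

send_rows(series=[-0.1,0,0,0,0,0,0.4,-0.2,0,0.1,0,0,0,0.4,-0.2,0,0.1,0,0,0,0.4])

```text
clock: 14.28
tcp_pos: [0.7122, 0.0955, 0.0712]
orientation: [-0.156, 0.806, 0.246, 0.516]
wrist_force: [-0.9, -0.4, 0.4]
finger_gap: 0.0543
```

Run:
```python
from fk import *
st()
```

```text
t14.28 tcp [0.7122 0.0955 0.0712] grasp [0.6981 0.086  0.0791] z [ 0.754  0.505 -0.42 ] x [0.347 0.236 0.908] j [-0.28  0.54 -0.92 -0.83  0.77  2.68] F [-0.9 -0.4  0.4] gap 0.0543
```

Run:
```python
from fk import *
g=np.array([.698,.086,.079]);z=ori(34,25).apply([0,0,1])
for p,h,t in [(g-.04*z,34,25),(g-.08*z,34,25),(g-.08*z,38,28),(g-.12*z,45,32),([.58,-.0,.2],50,40),([.5,.1,.3],90,90),([.482,.314,.2],90,90)]:
    q,e,w=ik(p,h,t);print(np.round(p,3),h,t,q.round(2),"%.1f %.1f"%(e,w))
go([((g-.08*z).tolist(),38,28),([.58,0,.2],50,40)])
```

```text
[0.668 0.066 0.096] 34 25 [-0.34  0.46 -0.97 -0.77  0.81  2.63] 0.0 0.0
[0.638 0.045 0.113] 34 25 [-0.4   0.38 -1.   -0.66  0.87  2.56] 0.1 0.2
[0.638 0.045 0.113] 38 28 [-0.41  0.35 -0.91 -0.42  0.89  2.43] 0.0 0.0
[0.608 0.025 0.13 ] 45 32 [-0.49  0.28 -0.77  0.09  0.94  2.1 ] 0.0 0.0
[ 0.58 -0.    0.2 ] 50 40 [-0.53  0.17 -0.54  0.66  0.86  1.84] 0.0 0.0
[0.5 0.1 0.3] 90 90 [ 0.04  0.18 -0.01  1.39  0.    1.61] 0.0 0.0
[0.482 0.314 0.2  ] 90 90 [ 0.44  0.33 -0.05  1.19  0.    2.01] 0.0 0.0
[0.6378909433797922, 0.045455929370306264, 0.11280946093925596] 38 28 -> [-0.1, -0.1, -8.0] [3.8, -3.2, -1.7] rows 1.9
[0.58, 0, 0.2] 50 40 -> [3.8, -0.3, -10.7] [10.0, -12.0, -6.7] rows 2.7
```

send_rows(series=[0,0,0,0,0,0,1,0,0,0,0,0,0,1,0,0,0,0,0,0,1,0,0,0,0,0,0,1,0,0,-1.5,0,0,0,1,0,0,-3.5,0.9,-0.8,-0.4,1,0,0,-6,2.5,-2,-1,1,0,0,-8,3.8,-3.2,-1.7,1,0,0,-8,3.8,-3.2,-1.7,1])

```text
clock: 15.03
tcp_pos: [0.6508, 0.0536, 0.106]
orientation: [-0.168, 0.811, 0.278, 0.486]
wrist_force: [0.3, 0.3, 0.4]
finger_gap: 0.0853
```

send_rows(series=[1.3,-0.1,-3.6,3.3,-4,-2.2,1,2.5,-0.2,-7.2,6.7,-8,-4.5,1,3.8,-0.3,-10.7,10,-12,-6.7,1,3.8,-0.3,-10.7,10,-12,-6.7,1,3.8,-0.3,-10.7,10,-12,-6.7,1])

```text
clock: 15.45
tcp_pos: [0.6069, 0.017, 0.1648]
orientation: [-0.175, 0.823, 0.372, 0.392]
wrist_force: [0.8, -0.4, -0.2]
finger_gap: 0.0853
```

Run:
```python
from fk import *
st()
o=ori(60,55)
go([([.54,.02,.27],70,60),([.48,.13,.28],90,90),([.482,.27,.25],90,90)])
ci=camera_info("side");s=read_camera("side");c=read_camera("scene")
im=np.vstack([cv2.resize(s[130:320,170:400],None,fx=2,fy=2),]);cv2.imwrite("pics/s6.png",im)
print(proj("side",[[.698,.086,.037],[.698,.086,.167],[.696,.087,.037]]))
```

```text
t15.45 tcp [0.6069 0.017  0.1648] grasp [0.5972 0.0061 0.1766] z [ 0.515  0.58  -0.631] x [0.415 0.475 0.776] j [-0.5   0.21 -0.58  0.52  0.86  1.91] F [ 0.8 -0.4 -0.2] gap 0.0853
[0.54, 0.02, 0.27] 70 60 -> [4.8, -5.5, -8.2] [14.1, -20.6, -16.3] rows 4.2
[0.48, 0.13, 0.28] 90 90 -> [6.7, -9.4, 3.0] [5.2, -29.7, -19.5] rows 5.0
[0.482, 0.27, 0.25] 90 90 -> [14.0, 0.2, 3.0] [0.0, 0.0, 0.0] rows 3.4
[[239.65077623 274.15064964]
 [233.39917451 227.43026408]
 [240.41992386 274.53068685]]
```

View pics/s6.png

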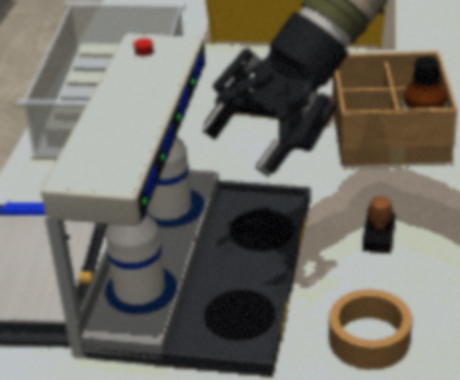

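The bottle stands upright on the blue mat with its base centred (about pixel (140,290) in the 2x crop), and the neighbour bottle has not moved. Now the jars.

send_rows(series=[1.2,-1.4,-2,3.5,-5,-4,1,2.4,-2.8,-4.1,7,-10.3,-8.1,1,3.6,-4.1,-6.1,10.6,-15.5,-12.2,1,4.8,-5.5,-8.2,14.1,-20.6,-16.3,1,4.8,-5.5,-8.2,14.1,-20.6,-16.3,1,4.8,-5.5,-8.2,14.1,-20.6,-16.3,1])

```text
clock: 16.05
tcp_pos: [0.547, 0.0287, 0.2547]
orientation: [-0.145, 0.791, 0.555, 0.214]
wrist_force: [0.7, -0.4, -1.5]
finger_gap: 0.0856
```

send_rows(series=[1.3,-1.9,0.6,1,-6,-3.9,1,2.7,-3.8,1.2,2,-12,-7.8,1,4,-5.6,1.8,3,-18,-11.7,1,5.4,-7.5,2.4,4,-24,-15.6,1,6.7,-9.4,3,5.2,-29.7,-19.5,1,6.7,-9.4,3,5.2,-29.7,-19.5,1,6.7,-9.4,3,5.2,-29.7,-19.5,1])

```text
clock: 16.63
tcp_pos: [0.4799, 0.133, 0.2586]
orientation: [-0.0, 0.707, 0.708, 0.002]
wrist_force: [0.2, 0.2, -0.1]
finger_gap: 0.0853
```

Run:
```python
from fk import *
st()
go([([.482,.315,.19],180,90),([.482,.315,.05],180,90)])
```

```text
t16.63 tcp [0.4799 0.133  0.2586] grasp [0.4799 0.133  0.2773] z [ 0.002  0.003 -1.   ] x [-0.002  1.     0.003] j [ 0.11  0.15 -0.09  1.32  0.    1.68] F [ 0.2  0.2 -0.1] gap 0.0853
[0.482, 0.315, 0.19] 180 90 -> [18.2, 0.2, 8.8] [0.2, -0.0, -89.9] rows 12.6
[0.482, 0.315, 0.05] 180 90 -> [-0.0, 0.0, 14.0] [0.0, 0.0, 0.0] rows 3.4
```

send_rows(series=[2,0,1,0,0,-7,1,4,0,2,0,0,-14,1,6,0.1,3,0,0,-21,1,8,0.1,4,0,0,-28,1,10,0.1,5,0,0,-35,1,12,0.1,6,0,0,-42,1,14,0.1,7,0,0,-49,1,16,0.2,8,0,0,-56,1,18.2,0.2,8.8,0,0,-63,1,18.2,0.2,8.8,0,0,-70,1])

```text
clock: 17.47
tcp_pos: [0.483, 0.3129, 0.169]
orientation: [-0.001, 0.173, 0.985, 0.001]
wrist_force: [-0.2, -1.0, 0.3]
finger_gap: 0.0854
```

send_rows(series=[0,0,0,0,0,-7,1,0,0,0,0,0,-14,1,0,0,0,0,0,-20,1,0,0,0,0,0,-20,1,0,0,0,0,0,-20,1])

```text
clock: 17.88
tcp_pos: [0.4833, 0.3104, 0.1717]
orientation: [0.0, 0.005, 1.0, 0.001]
wrist_force: [0.6, 0.5, -0.4]
finger_gap: 0.0855
```

Run:
```python
from fk import *
st()
ci=camera_info("wrist");im=read_camera("wrist");cv2.imwrite("pics/w7.png",im)
hsv=cv2.cvtColor(im,cv2.COLOR_BGR2HSV)
for nm,lo,hi in (("orange",(5,130,70),(20,255,255)),("green",(50,120,40),(85,255,255))):
    n,_,sta,cen=cv2.connectedComponentsWithStats(cv2.inRange(hsv,lo,hi))
    for i in range(1,n):
        if sta[i,4]>400: print(nm,sta[i],cen[i].round(),atz("wrist",cen[i],.0645,ci).round(4))
print("expect",proj("wrist",[[.4817,.3145,.0645],[.3955,.3245,.0645]],ci).round())
```

```text
t17.88 tcp [0.4833 0.3104 0.1717] grasp [0.4833 0.3103 0.1904] z [ 0.001  0.002 -1.   ] x [-1.     0.01  -0.001] j [ 0.43  0.33 -0.07  1.16  0.    0.44] F [ 0.6  0.5 -0.4] gap 0.0855
orange [   0  110   96  117 3227] [ 50. 169.] [[0.4376 0.1297 0.0645]]
orange [ 479  168  125  111 9604] [547. 223.] [[0.4788 0.4703 0.0645]]
orange [ 285  183   80   83 5090] [324. 225.] [[0.4788 0.3145 0.0645]]
orange [313 333  37  75 960] [334. 376.] [[0.6005 0.322  0.0645]]
orange [ 265  338   38   69 1659] [283. 371.] [[0.5954 0.2825 0.0645]]
green [ 300   48   87   91 6164] [343.  93.] [[0.394  0.327  0.0645]]
expect [[324. 229.]
 [339.  96.]]
```

View pics/w7.png

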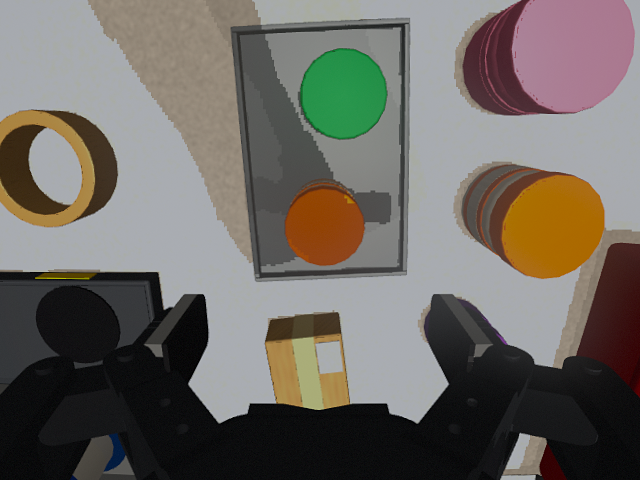

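The orange jar of choice is at (325,225), the smaller orange one in the tray. The larger orange at (553,225), pink at (575,50) and purple at (465,320) are look-alikes. I go down and grip it.

send_rows(series=[0.3,0.4,3.5,0,0,0,1,0.3,0.4,7,0,0,0,1,0.3,0.4,10.5,0,0,0,1,0.3,0.4,13,0,0,0,1,0.3,0.4,14.1,0,0,0,1,0.3,0.4,14.1,0,0,0,0.4,0.3,0.4,14.1,0,0,0,0.4,0.3,0.4,14.1,0,0,0,0.4,0.3,0.4,14.1,0,0,0,0.4,0.3,0.4,14.1,0,0,0,0.4], newtons=50)

```text
clock: 18.77
tcp_pos: [0.4811, 0.3165, 0.0343]
orientation: [0.002, 0.001, 1.0, 0.001]
wrist_force: [1.0, 0.3, 2.4]
finger_gap: 0.0546
```

Run:
```python
from fk import *
st()
```

```text
t18.77 tcp [0.4811 0.3165 0.0343] grasp [0.481  0.3165 0.053 ] z [ 0.004  0.003 -1.   ] x [-1.     0.003 -0.004] j [ 0.44  0.44 -0.27  0.85  0.    0.45] F [1.  0.3 2.4] gap 0.0546
```

send_rows(series=[0,0,-1,0,0,0,0.4,0,0,-3,0,0,0,0.4,0,0,-6,0,0,0,0.4,0,0,-9,0,0,0,0.4,0,0,-10,0,0,0,0.4,0,0,-10,0,0,0,0.4])

```text
clock: 19.27
tcp_pos: [0.4819, 0.3169, 0.1367]
orientation: [0.004, 0.001, 1.0, 0.002]
wrist_force: [0.0, 0.6, -2.0]
finger_gap: 0.0545
```

send_rows(series=[-0.5,-2,0,0,0,0,0.4,-1.5,-5.5,0,0,0,0,0.4,-2.5,-9,0,0,0,0,0.4,-3.5,-12.5,0,0,0,0,0.4,-4.5,-16,0,0,0,0,0.4,-5.5,-19.5,0,0,0,0,0.4,-6.5,-23,0,0,0,0,0.4,-7.5,-26.5,0,0,0,0,0.4,-8.5,-30,0,0,0,0,0.4,-9.5,-33.5,0,0,0,0,0.4])

```text
clock: 20.1
tcp_pos: [0.5728, -0.0211, 0.1305]
orientation: [-0.001, 0.001, 1.0, 0.001]
wrist_force: [0.4, 0.3, -1.1]
finger_gap: 0.0549
```

send_rows(series=[-0.6,-2.5,0,0,0,0,0.4,-1,-4,0,0,0,0,0.4,-1,-4.4,0,0,0,0,0.4,-1,-4.4,0,0,0,0,0.4,-1,-4.4,0,0,0,0,0.4])

```text
clock: 20.52
tcp_pos: [0.5827, -0.0624, 0.1313]
orientation: [-0.0, 0.001, 1.0, 0.001]
wrist_force: [-0.6, 0.3, -2.2]
finger_gap: 0.0545
```

Run:
```python
from fk import *
st()
go([([.586,-.062,.065],180,90)])
```

```text
t20.52 tcp [ 0.5827 -0.0624  0.1313] grasp [ 0.5827 -0.0625  0.15  ] z [-0.001  0.003 -1.   ] x [-1.     0.002  0.001] j [-0.24  0.38 -0.11  1.09  0.   -0.24] F [-0.6  0.3 -2.2] gap 0.0545
[0.586, -0.062, 0.065] 180 90 -> [-0.3, 0.0, 8.5] [0.1, -0.0, -0.1] rows 2.0
```

send_rows(series=[-0.1,0,2.5,0,0,0,0.4,-0.2,0,5.5,0,0,0,0.4,-0.3,0,7.8,0,0,0,0.4,-0.3,0,8.6,0,0,0,0.4,-0.3,0,8.9,0,0,0,0.4,-0.3,0,9,0,0,0,0.4,-0.3,0,9,0,0,0,0.4])

```text
clock: 21.1
tcp_pos: [0.5868, -0.0621, 0.0427]
orientation: [0.001, 0.0, 1.0, 0.001]
wrist_force: [0.0, 0.2, -2.1]
finger_gap: 0.0551
```

Run:
```python
from fk import *
st()
```

```text
t21.10 tcp [ 0.5868 -0.0621  0.0427] grasp [ 0.5868 -0.0622  0.0614] z [ 0.002  0.001 -1.   ] x [-1.     0.001 -0.002] j [-0.24  0.46 -0.22  0.89  0.   -0.24] F [ 0.   0.2 -2.1] gap 0.0551
```

send_rows(series=[0,0,0.1,0,0,0,0.4,0,0,0.2,0,0,0,0.4,0,0,0.2,0,0,0,0.4])

```text
clock: 21.35
tcp_pos: [0.5874, -0.0626, 0.0422]
orientation: [0.002, 0.001, 1.0, 0.001]
wrist_force: [-3.8, 2.6, 8.2]
finger_gap: 0.0546
```

Run:
```python
from fk import *
st()
```

```text
t21.35 tcp [ 0.5874 -0.0626  0.0422] grasp [ 0.5874 -0.0627  0.0609] z [ 0.003  0.002 -1.   ] x [-1.     0.002 -0.003] j [-0.24  0.46 -0.22  0.89  0.   -0.24] F [-3.8  2.6  8.2] gap 0.0546
```

send_rows(series=[0,0,0,0,0,0,1,0,0,0,0,0,0,1,0,0,0,0,0,0,1,0,0,0,0,0,0,1,0,0,-1.5,0,0,0,1,0,0,-4.5,0,0,0,1,0,0,-8,0,0,0,1,0,0,-11,0,0,0,1,0,0,-12,0,0,0,1])

```text
clock: 22.1
tcp_pos: [0.589, -0.0642, 0.1651]
orientation: [0.004, 0.001, 1.0, -0.0]
wrist_force: [-0.1, -1.0, 0.5]
finger_gap: 0.0854
```

send_rows(series=[1,2,0,0,0,0,1,2.8,5.7,0,0,0,0,1,4.5,9.3,0,0,0,0,1,6.3,13,0,0,0,0,1,8.1,16.5,0,0,0,0,1,9.9,20,0,0,0,0,1,11.7,23.5,0,0,0,0,1,13.4,27,0,0,0,0,1,15.1,30.5,0,0,0,0,1,16.8,34,0,0,0,0,1])

```text
clock: 22.93
tcp_pos: [0.4182, 0.2782, 0.16]
orientation: [0.001, 0.001, 1.0, 0.001]
wrist_force: [1.3, 0.6, -0.6]
finger_gap: 0.0853
```

send_rows(series=[1.5,3,0,0,0,0,1,2.3,4.5,0,0,0,0,1,2.5,4.9,0,0,0,0,1,2.5,4.9,0,0,0,0,1,2.5,4.9,0,0,0,0,1])

```text
clock: 23.35
tcp_pos: [0.3946, 0.3255, 0.16]
orientation: [0.001, 0.001, 1.0, 0.0]
wrist_force: [0.7, -0.7, 0.2]
finger_gap: 0.0854
```

Run:
```python
from fk import *
st()
ci=camera_info("wrist");im=read_camera("wrist")
hsv=cv2.cvtColor(im,cv2.COLOR_BGR2HSV)
n,_,sta,cen=cv2.connectedComponentsWithStats(cv2.inRange(hsv,(50,120,40),(85,255,255)))
for i in range(1,n):
    if sta[i,4]>400:
        c=sta[i,:2]+sta[i,2:4]/2; print(sta[i],c,atz("wrist",c,.0645,ci).round(4))
go([([.394,.327,.05],180,90)])
```

```text
t23.35 tcp [0.3946 0.3255 0.16  ] grasp [0.3946 0.3255 0.1787] z [ 0.001  0.001 -1.   ] x [-1.     0.002 -0.001] j [ 0.53  0.22 -0.25  1.09  0.    0.53] F [ 0.7 -0.7  0.2] gap 0.0854
[ 280  189   83   84 5278] [321.5 231. ] [[0.3915 0.3278 0.0645]]
[0.394, 0.327, 0.05] 180 90 -> [0.1, 0.2, 12.9] [0.0, 0.1, -0.2] rows 3.1
```

send_rows(series=[0.1,0.2,3.2,0,0,0,1,0.2,0.2,6.5,0,0,0,1,0.2,0.2,9.5,0,0,0,1,0.2,0.2,12,0,0,0,1,0.2,0.2,12.9,0,0,0,1,0.2,0.2,12.9,0,0,0,0.4,0.2,0.2,12.9,0,0,0,0.4,0.2,0.2,12.9,0,0,0,0.4,0.2,0.2,12.9,0,0,0,0.4,0.2,0.2,12.9,0,0,0,0.4])

```text
clock: 24.23
tcp_pos: [0.3942, 0.3287, 0.0331]
orientation: [0.002, 0.001, 1.0, 0.001]
wrist_force: [-0.5, -0.7, 3.6]
finger_gap: 0.0541
```

Run:
```python
from fk import *
st()
```

```text
t24.23 tcp [0.3942 0.3287 0.0331] grasp [0.3941 0.3286 0.0518] z [ 0.004  0.003 -1.   ] x [-1.     0.003 -0.004] j [ 0.54  0.34 -0.44  0.79  0.    0.54] F [-0.5 -0.7  3.6] gap 0.0541
```

send_rows(series=[0,0,-1,0,0,0,0.4,0,0,-3,0,0,0,0.4,0,0,-6,0,0,0,0.4,0,0,-9,0,0,0,0.4,0,0,-10,0,0,0,0.4,0,0,-10,0,0,0,0.4])

```text
clock: 24.73
tcp_pos: [0.3946, 0.3294, 0.1351]
orientation: [0.004, 0.001, 1.0, 0.003]
wrist_force: [0.6, 0.4, -2.4]
finger_gap: 0.0546
```

send_rows(series=[-1,-1.3,0,0,0,0,0.4,-3.2,-4,0,0,0,0,0.4,-5.6,-7,0,0,0,0,0.4,-8,-10,0,0,0,0,0.4,-10.4,-13,0,0,0,0,0.4,-12.8,-16,0,0,0,0,0.4,-15.2,-19,0,0,0,0,0.4,-17.3,-21.8,0,0,0,0,0.4,-18.5,-23.3,0,0,0,0,0.4,-19.1,-24.1,0,0,0,0,0.4])

```text
clock: 25.57
tcp_pos: [0.5838, 0.0838, 0.1293]
orientation: [-0.0, 0.003, 1.0, 0.0]
wrist_force: [-0.3, -0.5, -2.1]
finger_gap: 0.0548
```

send_rows(series=[0,0,0,0,0,0,0.4,0,0,0,0,0,0,0.4,0,0,0,0,0,0,0.4])

```text
clock: 25.82
tcp_pos: [0.5814, 0.0877, 0.1306]
orientation: [-0.0, 0.001, 1.0, 0.001]
wrist_force: [-0.4, -0.1, -2.1]
finger_gap: 0.0545
```

Run:
```python
from fk import *
st()
go([([.5857,.0877,.0593],180,90)])
```

```text
t25.82 tcp [0.5814 0.0877 0.1306] grasp [0.5815 0.0877 0.1493] z [-0.001  0.002 -1.   ] x [-1.     0.001  0.001] j [ 0.01  0.39 -0.1   1.08  0.    0.01] F [-0.4 -0.1 -2.1] gap 0.0545
[0.5857, 0.0877, 0.0593] 180 90 -> [-0.4, -0.0, 9.0] [0.1, -0.1, -0.1] rows 2.2
```

send_rows(series=[-0.1,0,2.5,0,0,0,0.4,-0.2,0,5.5,0,0,0,0.4,-0.3,0,7.8,0,0,0,0.4,-0.3,0,8.6,0,0,0,0.4,-0.3,0,8.9,0,0,0,0.4,-0.3,0,9,0,0,0,0.4,-0.3,0,9.1,0,0,0,0.4,-0.3,0,9.1,0,0,0,0.4])

```text
clock: 26.48
tcp_pos: [0.5865, 0.0873, 0.0412]
orientation: [0.001, 0.001, 1.0, 0.001]
wrist_force: [-0.5, 0.3, -1.4]
finger_gap: 0.0546
```

Run:
```python
from fk import *
st()
```

```text
t26.48 tcp [0.5865 0.0873 0.0412] grasp [0.5864 0.0873 0.0599] z [ 0.003  0.001 -1.   ] x [-1.     0.002 -0.003] j [ 0.01  0.47 -0.21  0.89  0.    0.01] F [-0.5  0.3 -1.4] gap 0.0546
```

send_rows(series=[0,0,0.1,0,0,0,0.4,0,0,0.1,0,0,0,0.4,0,0,0.1,0,0,0,0.4])

```text
clock: 26.73
tcp_pos: [0.5867, 0.0872, 0.0411]
orientation: [0.002, 0.001, 1.0, 0.001]
wrist_force: [-3.2, 1.7, 5.0]
finger_gap: 0.055
```

Run:
```python
from fk import *
st()
```

```text
t26.73 tcp [0.5867 0.0872 0.0411] grasp [0.5867 0.0871 0.0598] z [ 0.003  0.002 -1.   ] x [-1.     0.002 -0.003] j [ 0.01  0.47 -0.21  0.89  0.    0.01] F [-3.2  1.7  5. ] gap 0.055
```

Contact. I release, rise and back away, then check.

send_rows(series=[0,0,0,0,0,0,1,0,0,0,0,0,0,1,0,0,0,0,0,0,1,0,0,0,0,0,0,1,0,0,-1.5,0,0,0,1,0,0,-4.5,0,0,0,1,0,0,-8,0,0,0,1,0,0,-12,0,0,0,1,0,0,-15,0,0,0,1,0,0,-15,0,0,0,1])

```text
clock: 27.57
tcp_pos: [0.5897, 0.0864, 0.1968]
orientation: [0.007, 0.001, 1.0, 0.001]
wrist_force: [0.9, 0.9, 0.2]
finger_gap: 0.0854
```

send_rows(series=[3,-3,-1,0,0,0,1,6,-6,-2,0,0,0,1,9,-9,-3,0,0,0,1,12,-12,-4,0,0,0,1,14,-15,-5,0,0,0,1,15,-18,-5,0,0,0,1,15,-20,-5,0,0,0,1,15,-20,-5,0,0,0,1,15,-20,-5,0,0,0,1])

```text
clock: 28.32
tcp_pos: [0.4352, -0.1142, 0.2388]
orientation: [0.001, 0.003, 1.0, 0.001]
wrist_force: [0.4, 0.6, 0.5]
finger_gap: 0.0853
```

Run:
```python
from fk import *
st()
s=read_camera("side");c=read_camera("scene")
im=np.hstack([cv2.resize(s[120:420,170:410],(400,500)),cv2.resize(c[110:385,225:445],(400,500))]);cv2.imwrite("pics/end.png",im)
print("side expect mat",proj("side",[[.6955,.0875,.037],[.586,.0877,.012],[.586,-.0622,.012]]).round())
for n in ("jar_green","jar_orange","tall_bottle","tape_roll","date_stamp","parcel","scanner","bottle_in_dock"):
    print(n,[(round(float(d["p"]),2),np.round(np.argwhere(d["pixels"]).mean(0)[::-1]).astype(int).tolist()) for d in silhouettes("side",n)][:3])
```

```text
t28.32 tcp [ 0.4352 -0.1142  0.2388] grasp [ 0.4351 -0.1142  0.2575] z [ 0.002  0.002 -1.   ] x [-1.     0.005 -0.002] j [-0.44  0.07 -0.24  1.26  0.   -0.43] F [0.4 0.6 0.5] gap 0.0853
side expect mat [[241. 275.]
 [290. 287.]
 [301. 245.]]
jar_green [(0.63, [289, 276]), (0.4, [250, 241])]
jar_orange [(0.86, [313, 441]), (0.82, [383, 445]), (0.74, [299, 234])]
tall_bottle [(0.93, [237, 260])]
tape_roll [(0.81, [354, 295]), (0.28, [250, 241])]
date_stamp [(0.81, [359, 243])]
parcel [(0.64, [249, 359])]
scanner [(0.8, [309, 182]), (0.6, [250, 240])]
bottle_in_dock [(0.75, [256, 223])]
```

View pics/end.png

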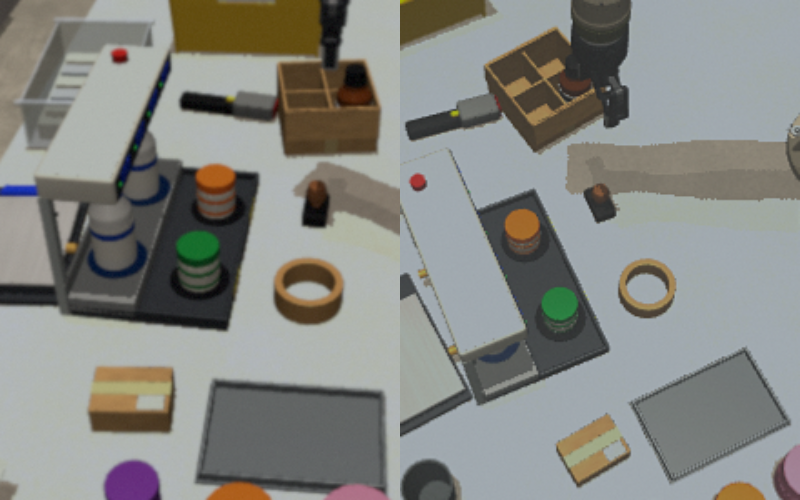

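The end picture shows the bottle upright on the blue mat, the orange jar on the right front mat and the green jar on the left one. The other things are where they were, to the pixel, and the robot is clear of everything.

```bash
python3 -c "
from workcell import *
print(hand_in())"
```

```text
the job is handed in; nothing more can be done
None
```

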